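# Fan the glaze test tiles along the tray

## Task

Four glaze test tiles are stacked at the tall-walled end of the tray: fan them out along the tray like roof shingles, so that the bottom tile stays by the end wall and each tile above lies one glazed band (about 35 mm) farther down the tray than the tile under it, with the green bands showing. The stack cannot be gripped between the side walls, so slide the tiles, pressing gently because they are brittle, and leave the other things on the table where they are.

Things in the scene. Friction and masses are not known exactly. Their poses are not given: they have to be found in the camera images.
- tray: Long plywood tray fixed to the table, its place and direction vary. Origin on the table, mid-width, 85 mm from the inner face of the tall end wall; +x runs down the tray away from that wall, z up. Inner floor 8 mm above the table, from x = -85 to +235 mm; inner width 74 mm.
- tray_wall (a point): Top of the tray's tall end wall, mid-width, on its inner face (tray x = -85 mm), 52 mm above the table; the wall is 10 mm thick. The side walls are 8 mm thick and 48 mm above the table, level with the top of the stack, so the tiles cannot be gripped by their sides. The far end has only a lip 18 mm high.
- tile_1_mid (a point): Bottom one (tile 1) of four identical flat fired-clay tiles, 170 x 70 x 10 mm, 0.15 to 0.27 kg, with a green glazed band over the 35 mm nearest the tray's tall end wall. The point is the tile's centre, half-way through its thickness; x along its length and down the tray, z up. At the start the four lie in one squared-up stack 40 mm high, 1 to 8 mm from the end wall.
- tile_2_mid (a point): Second from the bottom (tile 2), same as tile_1_mid; its centre. Tiles slide easily on each other (friction about 0.35); tile on tray and fingertip on tile grip better, so a tile pressed from above and dragged moves over the one below and carries those lying on it.
- tile_3_mid (a point): Third from the bottom (tile 3), same as tile_1_mid; its centre. Brittle: more than 70 N on a tile, knocks included, breaks it, so touch down slowly (about 10 mm/s); a press of 8 to 20 N is enough to drag it; a fingertip may give a few mm before the tile starts to move.
- tile_4_mid (a point): Top one (tile 4), same as tile_1_mid; its centre.
- jar_lid: Bystander, leave alone: white screw lid, 84 mm across, 14 mm high, lying beside the tray (its +y side); origin under its centre.
- brush: Bystander, leave alone: paint brush 200 mm long lying along the other side of the tray (-y); origin under its middle.
- glaze_jar: Bystander, leave alone: jar of green glaze, 74 mm across, 150 mm high; origin under its centre.
- brush_cup: Bystander, leave alone: pink cup with brushes, 86 mm across, 200 mm high with brushes; origin under its centre.
- clay_plaque: Bystander, leave alone: round clay plaque, 180 mm across, 25 mm high; origin under its centre.
Not all that is in view belongs to the job. What is shaped like the part that bears tile_4_mid but red or yellow is not meant.

How it is judged:
At the end, for the whole second after the job is handed in: The bottom tile lies flat in the tray by the tall end wall (its centre -10 to 16 mm along the tray's x); each other tile rests on the one below, in the original order, 27 to 44 mm farther down the tray than it, within 6 mm sideways and 0.1 rad of parallel; all at rest (x of tile_1_mid in the frame of tray between -0.01 and 0.016 m and angle between the x axis of tile_1_mid and the x axis of tray, either way round below 0.1 rad and angle between tile_1_mid's own z axis and vertical below 0.06 rad and z of tile_1_mid in the frame of tray below 0.018 m and x of tile_2_mid in the frame of tile_1_mid between 0.027 and 0.044 m and y of tile_2_mid in the frame of tile_1_mid between -0.006 and 0.006 m and z of tile_2_mid in the frame of tile_1_mid between 0.005 and 0.015 m and angle between the x axis of tile_2_mid and the x axis of tile_1_mid, either way round below 0.1 rad and x of tile_3_mid in the frame of tile_2_mid between 0.027 and 0.044 m and y of tile_3_mid in the frame of tile_2_mid between -0.006 and 0.006 m and z of tile_3_mid in the frame of tile_2_mid between 0.005 and 0.015 m and angle between the x axis of tile_3_mid and the x axis of tile_2_mid, either way round below 0.1 rad and x of tile_4_mid in the frame of tile_3_mid between 0.027 and 0.044 m and y of tile_4_mid in the frame of tile_3_mid between -0.006 and 0.006 m and z of tile_4_mid in the frame of tile_3_mid between 0.005 and 0.015 m and angle between the x axis of tile_4_mid and the x axis of tile_3_mid, either way round below 0.1 rad and linear speed of each of tile_1, tile_2, tile_3, tile_4 below 0.01 m/s); the robot touches nothing.
It fails at once if a tile is pressed or knocked with more than 70 N (contact force between any of the arm, the fingers and tile_1 above 70 N or contact force between any of the arm, the fingers and tile_2 above 70 N or contact force between any of the arm, the fingers and tile_3 above 70 N or contact force between any of the arm, the fingers and tile_4 above 70 N).
It fails at once if a bystander is moved by more than 30 mm (distance of any of jar_lid, brush, glaze_jar, brush_cup, clay_plaque from where it was at the start of the episode above 0.03 m).
It also fails if it takes over 72 s, if anything falls off the work surface, if the arm or the gripper's body presses on something with over 40 N, if the wrist force passes 120 N, or if a joint passes its speed limit or range.

## Robot

A 6-joint arm with a two-finger parallel gripper is mounted at the origin on the work surface. World frame = base frame: x ahead of the robot, y to its left, z up, the work surface at z = 0. Lengths are in m, angles in rad, forces in N, time in s.
With the tool pointing down it reaches from about 0.25 to 0.775 m from the base axis. Payload 8.9 kg.
Tool frame: the origin (TCP) lies on the centre line of the jaws, within the pads' length; the fingertips stand 17 mm ahead of it and the grasp point (between the pads) lies 2 mm behind it; z points along the fingers, y is the line along which they close (so a half turn about z gives the same grasp; the last joint's range is limited). The gripper opens to 85 mm and grips with 20 to 120 N. Pads are 22 mm wide; open, the fingers measure 114 mm over their backs; the gripper's body (76 mm by 85 mm) begins 54 mm behind the grasp point. The pads swing forward as they close: fully open they stand 13 mm farther back than shut.
Start: joints at [-1.301, 0.291, -0.153, 1.127, 0, 1.431], TCP at [0.209, -0.482, 0.248] pointing down, gripper open.
Joint ranges: [-2.52, 2.52], [-0.91, 1.74], [-1.3, 1.37], [-1.96, 2.02], [-1.52, 1.47], [-3.14, 3.14]. Speed limits (rad/s): [2.22, 2.22, 2.79, 3.14, 3.14, 3.14].

## Interface

Orientations are given as a 3x3 rotation matrix whose columns are the frame's x, y, z axes.
In Python, from station import bot gives the robot as it stands.
- The arm moves only by the tool step_arm, never from a script. Its argument "deltas" is a list of rows, each an object with "delta_pos": the shift along the tool's x, y, z in units of 0.2 m (1.0 is 0.2 m), a list of three; "delta_rot": the turn, a rotation vector about the tool's x, y, z in units of pi rad (1.0 is pi rad), a list of three; "claw": the finger opening in mm, from 0 to 85.4. A call has 1 to 5 rows; each row is the pose to reach, as a shift and turn from the pose commanded when the call began, along the tool's axes at that moment, turning the shorter way round; what a row does not reach only later rows make up. A row lasts 1/8 s, in which the tool goes at most 62.5 mm and 10.7 degrees, less where a joint would pass 70% of its speed; a pose out of reach is approached as far as the arm can. A call with a number of a shift or a turn outside -1 to 1 is refused whole. A call with a gripper value outside its range is refused whole. The fingers move at their own pace and stop on an object; "force" is the grip in N (left out, the last holds). Time passes only in rows, so rows that repeat a pose let the fingers close. It gives the time, the measured TCP pose, the force, the opening and the grip force at its end, in the units of the state.
- bot.state(): the state, without advancing time (a new reading comes with each control period).
- bot.get_image(name): name is "scene" or "top" or "wrist"; returns a dict with "img" (400x640x3 uint8, red, green, blue), "depth" (400x640 float32, m along the optical axis (not along the pixel's ray), 0 where there is no reading), "fx", "fy", "cx", "cy" (pixels), "dist_coeffs" ([k1, k2, p1, p2, k3] as OpenCV has them; the pictures are not rectified), "rvec" (rotation vector, rad) and "tvec" (3), from world to camera coordinates, as OpenCV has them; the wrist camera has in their place "T_tool_cam" (4x4, takes a point from camera to tool coordinates, whose origin is the TCP and whose axes are the flange's). Camera axes: x right, y down, z forward; pixel columns grow to the right and rows downward; lengths in m; the calibration is good to about 2 mm. A picture is of the moment at which its call begins: read the wrist's pose just before it.
- bot.job_done(): hands the job in; it is judged then, once.
The state is a dict: "time": time; "q": joint angles; "dq": joint speeds; "effort": joint torques, N m; "position": TCP position; "ee_rot": TCP orientation; "force": force on the tool from outside, world axes, zero at the start; "moment": the same for the moment, N m; "gripper_width": opening from 0.0 (shut) to 1.0 (fully open); "grip_force": force on a finger pad.
Only numpy, scipy, OpenCV 4.12 (cv2) and the standard library are available. Lean on these libraries where they do the work, as an engineer would, in place of code of your own. Each camera call takes 0.05 s, during which the arm holds its last target. There are 200 camera calls.

## Working session

There is one attempt and no reset: what is moved stays moved. The work goes in short steps, Python scripts to look and compute and a tool call to move; the robot and the scene stay as the last step left them, time stands still between calls to the robot, and variables do not carry over. Pictures are saved under pics/ and viewed, at most 10 in all, crops included, and the job is handed in when it is done.

Besides the shell and the picture viewer there is one more tool, called after "Request:" in YAML: its name, and indented under it one key for each argument. step_arm: Moves the arm, as the interface text tells. Its arguments: {"type":"object","properties":{"deltas":{"type":"array"},"force":{"type":"number"}},"required":["deltas"]}

```bash
mkdir -p pics; ls; cat > h.py <<'E'
import numpy as np, cv2
from station import bot
def K(d): return np.array([[d['fx'],0,d['cx']],[0,d['fy'],d['cy']],[0,0,1.]])
def ext(d, s=None):
    "camera->world R,t"
    if 'rvec' in d:
        R=cv2.Rodrigues(np.array(d['rvec'],float))[0]; return R.T, -R.T@np.array(d['tvec'],float).ravel()
    T=np.array(d['T_tool_cam']); Rw=np.array(s['ee_rot']).reshape(3,3)
    return Rw@T[:3,:3], Rw@T[:3,3]+np.array(s['position'])
def ray(d,uv,s=None):
    p=cv2.undistortPoints(np.array(uv,float).reshape(-1,1,2),K(d),np.array(d['dist_coeffs'],float))[:,0]
    R,t=ext(d,s); return np.c_[p,np.ones(len(p))]@R.T, t
def onz(d,uv,z,s=None):
    v,t=ray(d,uv,s); z=np.broadcast_to(z,len(v)); return t+v*((z-t[2])/v[:,2])[:,None]
def withdepth(d,uv,s=None):
    v,t=ray(d,uv,s); uv=np.array(uv,int).reshape(-1,2); return t+v*d['depth'][uv[:,1],uv[:,0]][:,None]
def save(d,n): cv2.imwrite('pics/'+n,d['img'][:,:,::-1])
E
python3 - <<'E'
from h import *
for n in ('top','scene'):
    d=bot.get_image(n); save(d,n+'0.png'); np.savez(n+'0.npz',**d); print(n,ext(d)[1])
s=bot.state(); print(s['position'],s['ee_rot'],s['gripper_width'],s['force'])
E
```

```text
pics
top [ 3.56938075e-01 -1.41165108e-04  1.28069962e+00]
scene [0.99689926 0.66889357 0.83144118]
[ 0.20858917 -0.48139474  0.24778515] [[ 9.17594608e-01  3.97517317e-01 -3.45075446e-04]
 [ 3.97517446e-01 -9.17593937e-01  1.11664471e-03]
 [ 1.27246470e-04 -1.16180067e-03 -9.99999317e-01]] 0.9983509435589796 [-0.10331592  0.04805016 -0.44924814]
```

View pics/top0.png

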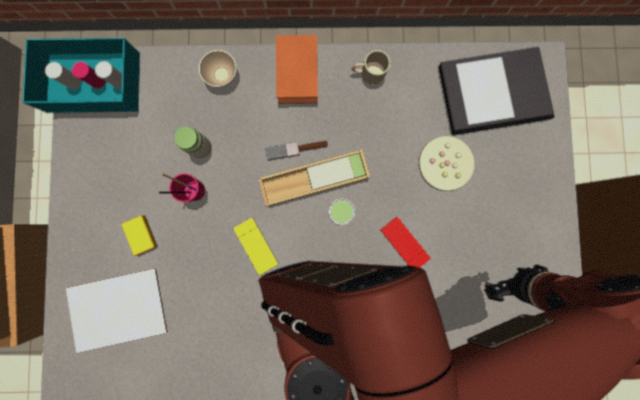

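View pics/scene0.png

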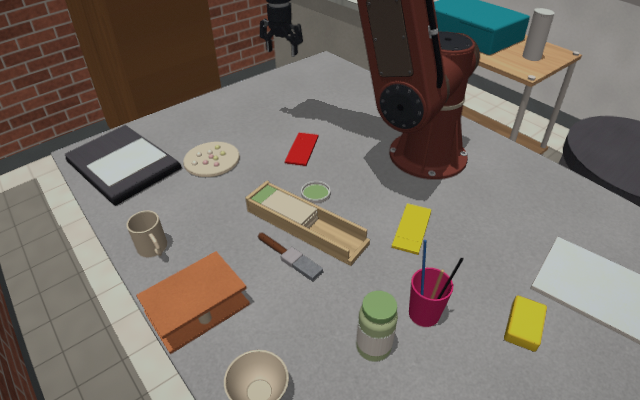

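The top view shows the tray running from its lip (265,190) to the tall end (365,165), with the stack's cream tile (330,172) and its green band (358,165). The lookalikes are red (405,243), yellow (255,247) and yellow (139,235). None of them lies in the tray, so the cream tile with the green band is the one meant. I'll measure it and check in an enlarged crop.

```bash
cat > m.py <<'E'
from h import *
def tiles(d,s=None,box=None,z=.048):
    hsv=cv2.cvtColor(d['img'],cv2.COLOR_RGB2HSV)
    return hsv
E
python3 - <<'E'
from h import *
d=dict(np.load('top0.npz')); im=d['img']; hsv=cv2.cvtColor(im,cv2.COLOR_RGB2HSV)
for uv in [(330,172),(357,165),(290,185),(350,230),(263,185)]: print(uv,hsv[uv[1],uv[0]],withdepth(d,[uv])[0].round(3))
roi=np.zeros(im.shape[:2],np.uint8); cv2.fillPoly(roi,[np.array([[255,180],[362,148],[374,180],[268,210]])],1)
H,S,V=[hsv[...,i].astype(int) for i in range(3)]
g=((H>33)&(H<60)&(S>70)&(roi>0)).astype(np.uint8); c=((S<70)&(V>170)&(roi>0)).astype(np.uint8)
wood=((roi>0)&(S>60)&(H<33)).astype(np.uint8)
for n,m,z in (('green',g,.048),('cream',c,.048),('tile',g|c,.048),('tray',g|c|wood,.049)):
    m=cv2.morphologyEx(m,cv2.MORPH_OPEN,np.ones((2,2))) if n!='tray' else m
    k=max(cv2.findContours(m,cv2.RETR_EXTERNAL,cv2.CHAIN_APPROX_NONE)[0],key=cv2.contourArea)
    P=onz(d,k[:,0],z)[:,:2]; r=cv2.minAreaRect((P*1000).astype(np.float32)); print(n,m.sum(),r,cv2.boxPoints(r).round().tolist())
cv2.imwrite('pics/crop0.png',cv2.resize(im[140:215,250:380,::-1],None,fx=6,fy=6,interpolation=cv2.INTER_CUBIC))
E
```

```text
(330, 172) [ 34  26 209] [ 0.515 -0.048  0.047]
(357, 165) [ 43  94 190] [ 0.536 -0.133  0.05 ]
(290, 185) [ 16 116 196] [0.481 0.079 0.003]
(350, 230) [ 16  25 150] [ 0.334 -0.111  0.001]
(263, 185) [ 18 110 178] [0.48  0.163 0.019]
green 244 ((532.3311767578125, -135.54302978515625), (70.58878326416016, 33.5359001159668), 14.555991172790527) [[494.0, -128.0], [502.0, -161.0], [571.0, -143.0], [562.0, -110.0]]
cream 964 ((510.6388244628906, -52.294219970703125), (70.20186614990234, 138.38645935058594), 15.738642692565918) [[458.0, 5.0], [496.0, -128.0], [563.0, -109.0], [526.0, 24.0]]
tile 1209 ((514.9794311523438, -68.7593994140625), (71.659912109375, 171.7253875732422), 15.010634422302246) [[458.0, 5.0], [503.0, -161.0], [572.0, -142.0], [527.0, 23.0]]
tray 3214 ((498.6695556640625, 1.6751708984375), (95.25899505615234, 338.3689880371094), 14.693140983581543) [[410.0, 153.0], [496.0, -174.0], [588.0, -150.0], [502.0, 177.0]]
```

View pics/crop0.png

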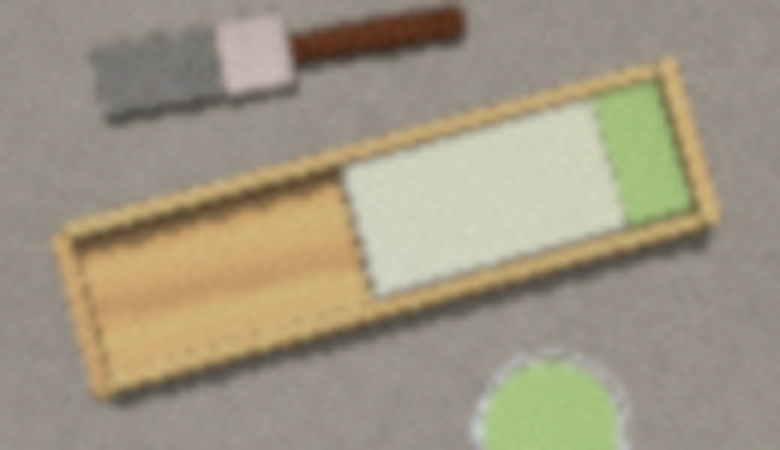

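The crop confirms the cream and green stack in the tray. It measures 171.7 x 71.7 mm at z = 48 mm, centred at (0.515, -0.0685), with the tray axis about 104.9° from world x. I'm moving in now.

Request:
step_arm:
  deltas:
    - {"delta_pos": [0.2, -0.116, 0], "delta_rot": [0, 0, -0.045], "claw": 0}
    - {"delta_pos": [0.4, -0.232, 0], "delta_rot": [0, 0, -0.09], "claw": 0}
    - {"delta_pos": [0.6, -0.348, 0], "delta_rot": [0, 0, -0.135], "claw": 0}
    - {"delta_pos": [0.8, -0.464, 0], "delta_rot": [0, 0, -0.18], "claw": 0}
    - {"delta_pos": [1.0, -0.58, 0], "delta_rot": [0, 0, -0.226], "claw": 0}

```text
time: 0.72
position: [0.3467, -0.2944, 0.2481]
ee_rot: [[0.433, 0.902, -0.0], [0.902, -0.433, 0.0], [0.0, -0.0, -1.0]]
force: [0.1, -0.5, -1.0]
gripper_width: -0.005
grip_force: 0.0
```

```bash
cat >> h.py <<'E'
A=np.deg2rad(104.9); U=np.array([np.cos(A),np.sin(A),0]); C0=np.array([.515,-.0685,0])
def need(p):
    "tool-axis shift (units of .2 m) to put the TCP at p, turn (units of pi) to point tool x along the tray, down"
    s=bot.state(); R=np.array(s['ee_rot']).reshape(3,3)
    Rt=np.c_[U,np.cross([0,0,-1],U),[0,0,-1.]]
    print('t',round(s['time'],2),'pos',np.round(s['position'],4),'F',np.round(s['force'],1),'q6',round(s['q'][5],2))
    print('dpos',(R.T@(p-np.array(s['position']))/.2).round(4),'drot',(cv2.Rodrigues(R.T@Rt)[0].ravel()/np.pi).round(4))
E
python3 -c "
from h import *
need(C0+[0,0,.105])"
```

```text
t 0.72 pos [ 0.3467 -0.2944  0.2481] F [ 0.1 -0.5 -1. ] q6 1.15
dpos [1.3823 0.2701 0.7158] drot [-1.000e-04 -1.000e-04 -2.252e-01]
```

Request:
step_arm:
  deltas:
    - {"delta_pos": [0.2, 0.04, 0.08], "delta_rot": [0, 0, -0.045], "claw": 0}
    - {"delta_pos": [0.4, 0.08, 0.16], "delta_rot": [0, 0, -0.09], "claw": 0}
    - {"delta_pos": [0.6, 0.12, 0.24], "delta_rot": [0, 0, -0.135], "claw": 0}
    - {"delta_pos": [0.8, 0.16, 0.32], "delta_rot": [0, 0, -0.18], "claw": 0}
    - {"delta_pos": [1.0, 0.2, 0.4], "delta_rot": [0, 0, -0.225], "claw": 0}

```text
time: 1.35
position: [0.47, -0.1321, 0.1676]
ee_rot: [[-0.257, 0.967, -0.0], [0.967, 0.257, 0.0], [0.0, -0.0, -1.0]]
force: [0.7, -0.7, 0.2]
gripper_width: -0.002
grip_force: 0.0
```

```bash
python3 -c "
from h import *
need(C0+[0,0,.1])"
```

```text
t 1.35 pos [ 0.47   -0.1321  0.1676] F [ 0.7 -0.7  0.2] q6 0.89
dpos [0.2496 0.2992 0.3381] drot [-0.0001 -0.     -0.0002]
```

Request:
step_arm:
  deltas:
    - {"delta_pos": [0.12, 0.15, 0], "delta_rot": [0, 0, 0], "claw": 0}
    - {"delta_pos": [0.25, 0.3, 0], "delta_rot": [0, 0, 0], "claw": 0}
    - {"delta_pos": [0.25, 0.3, 0], "delta_rot": [0, 0, 0], "claw": 0}

```text
time: 1.72
position: [0.5158, -0.0679, 0.1679]
ee_rot: [[-0.255, 0.967, -0.0], [0.967, 0.255, 0.0], [0.001, -0.0, -1.0]]
force: [-0.3, -0.8, 1.0]
gripper_width: -0.002
grip_force: 0.0
```

```bash
python3 - <<'E'
from h import *
need(C0+[0,0,.075]); s=bot.state(); d=bot.get_image('wrist'); save(d,'w1.png'); np.savez('w1.npz',pos=s['position'],rot=s['ee_rot'],**d); print(ext(d,s))
E
```

```text
t 1.73 pos [ 0.5158 -0.0679  0.1679] F [-0.3 -0.8  1. ] q6 1.04
dpos [-0.0022 -0.0044  0.4645] drot [-0.     -0.0002 -0.0007]
(array([[ 9.66888169e-01,  2.43419812e-01,  7.66424425e-02],
       [ 2.55199854e-01, -9.21604548e-01, -2.92434763e-01],
       [-5.50391403e-04,  3.02310853e-01, -9.53209235e-01]]), array([0.49648648, 0.00667411, 0.29460043]))
```

View pics/w1.png

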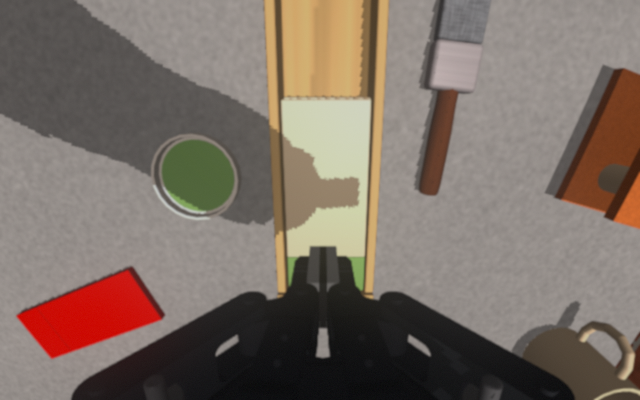

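The wrist view shows the tile's front edge at row 97, the green band boundary at row 256 and the wall near row 293. The tray sides are at columns 280 and 372. I'll check these heights in numbers, then descend.

```bash
cat >> h.py <<'E'
def tray(P): 
    "world -> (along tray from C0, sideways +y of tray) mm"
    D=np.atleast_2d(P)-C0; V=np.array([-U[1],U[0],0]); return np.c_[D@U,D@V].round(4)*1000
E
python3 - <<'E'
from h import *
z=np.load('w1.npz'); d=dict(z); s=dict(position=z['pos'],ee_rot=z['rot'])
print('front L,R',tray(onz(d,[(284,98),(369,98)],.048,s)))
print('band L,R',tray(onz(d,[(286,257),(364,257)],.048,s)))
print('wall',tray(onz(d,[(285,293),(365,293)],.052,s)))
print(withdepth(d,[(300,150),(350,240)],s).round(3))
E
```

```text
front L,R [[ 84.5  28.5]
 [ 84.4 -37.1]]
band L,R [[-51.7  32.1]
 [-51.8 -38.5]]
wall [[-86.9  34. ]
 [-87.1 -40.4]]
[[ 0.487 -0.03   0.049]
 [ 0.548 -0.096  0.048]]
```

Request:
step_arm:
  deltas:
    - {"delta_pos": [0, 0, 0.1], "delta_rot": [0, 0, 0], "claw": 0}
    - {"delta_pos": [0, 0, 0.2], "delta_rot": [0, 0, 0], "claw": 0}
    - {"delta_pos": [0, 0, 0.3], "delta_rot": [0, 0, 0], "claw": 0}
    - {"delta_pos": [0, 0, 0.4], "delta_rot": [0, 0, 0], "claw": 0}
    - {"delta_pos": [0, 0, 0.44], "delta_rot": [0, 0, 0], "claw": 0}

```text
time: 2.4
position: [0.5137, -0.0704, 0.0793]
ee_rot: [[-0.251, 0.968, -0.002], [0.968, 0.251, 0.0], [0.001, -0.002, -1.0]]
force: [0.1, -0.8, 1.3]
gripper_width: 0.002
grip_force: 0.0
```

Request:
step_arm:
  deltas:
    - {"delta_pos": [0, 0, 0.01], "delta_rot": [0, 0, 0], "claw": 0}
    - {"delta_pos": [0, 0, 0.02], "delta_rot": [0, 0, 0], "claw": 0}
    - {"delta_pos": [0, 0, 0.03], "delta_rot": [0, 0, 0], "claw": 0}
    - {"delta_pos": [0, 0, 0.04], "delta_rot": [0, 0, 0], "claw": 0}
    - {"delta_pos": [0, 0, 0.047], "delta_rot": [0, 0, 0], "claw": 0}

```text
time: 3.02
position: [0.515, -0.0698, 0.0709]
ee_rot: [[-0.252, 0.968, 0.0], [0.968, 0.252, -0.0], [-0.0, 0.0, -1.0]]
force: [0.1, -0.1, 0.4]
gripper_width: -0.003
grip_force: 0.0
```

Request:
step_arm:
  deltas:
    - {"delta_pos": [0, 0, 0.005], "delta_rot": [0, 0, 0], "claw": 0}
    - {"delta_pos": [0, 0, 0.01], "delta_rot": [0, 0, 0], "claw": 0}
    - {"delta_pos": [0, 0, 0.015], "delta_rot": [0, 0, 0], "claw": 0}

```text
time: 3.4
position: [0.5149, -0.0698, 0.0679]
ee_rot: [[-0.252, 0.968, 0.0], [0.968, 0.252, -0.0], [-0.0, 0.0, -1.0]]
force: [0.3, 0.4, 0.2]
gripper_width: 0.002
grip_force: 0.0
```

Request:
step_arm:
  deltas:
    - {"delta_pos": [0, 0, 0.005], "delta_rot": [0, 0, 0], "claw": 0}
    - {"delta_pos": [0, 0, 0.01], "delta_rot": [0, 0, 0], "claw": 0}
    - {"delta_pos": [0, 0, 0.015], "delta_rot": [0, 0, 0], "claw": 0}

```text
time: 3.78
position: [0.5149, -0.0698, 0.065]
ee_rot: [[-0.252, 0.968, 0.0], [0.968, 0.252, -0.0], [-0.0, 0.0, -1.0]]
force: [-3.6, 0.1, 16.2]
gripper_width: 0.003
grip_force: 7.9
```

Request:
step_arm:
  deltas:
    - {"delta_pos": [0.01, 0, 0], "delta_rot": [0, 0, 0], "claw": 0}
    - {"delta_pos": [0.02, 0, 0], "delta_rot": [0, 0, 0], "claw": 0}
    - {"delta_pos": [0.035, 0, 0], "delta_rot": [0, 0, 0], "claw": 0}
    - {"delta_pos": [0.05, 0, 0], "delta_rot": [0, 0, 0], "claw": 0}
    - {"delta_pos": [0.065, 0, 0], "delta_rot": [0, 0, 0], "claw": 0}

```text
time: 4.4
position: [0.5118, -0.0572, 0.0651]
ee_rot: [[-0.252, 0.968, 0.0], [0.968, 0.252, -0.0], [-0.0, 0.0, -1.0]]
force: [0.4, -1.9, 4.9]
gripper_width: -0.001
grip_force: 2.1
```

Request:
step_arm:
  deltas:
    - {"delta_pos": [0.01, 0, 0.001], "delta_rot": [0, 0, 0], "claw": 0}
    - {"delta_pos": [0.025, 0, 0.002], "delta_rot": [0, 0, 0], "claw": 0}
    - {"delta_pos": [0.04, 0, 0.002], "delta_rot": [0, 0, 0], "claw": 0}
    - {"delta_pos": [0.055, 0, 0.002], "delta_rot": [0, 0, 0], "claw": 0}
    - {"delta_pos": [0.07, 0, 0.002], "delta_rot": [0, 0, 0], "claw": 0}

```text
time: 5.03
position: [0.5088, -0.044, 0.0651]
ee_rot: [[-0.252, 0.968, 0.002], [0.968, 0.252, -0.001], [-0.001, 0.001, -1.0]]
force: [1.2, -3.4, 7.0]
gripper_width: -0.001
grip_force: 3.7
```

```bash
cat >> h.py <<'E'
def look(name,zs=(.048,)):
    s=bot.state(); d=bot.get_image('wrist'); save(d,name+'.png'); need(C0+[0,0,.065])
    np.savez(name+'.npz',pos=s['position'],rot=s['ee_rot'],**d)
    print('tcp tray',tray(np.array(s['position'])))
    return d,s
E
python3 - <<'E'
from h import *
look('w2')
E
```

```text
t 5.08 pos [ 0.5087 -0.0437  0.0651] F [ 1.  -2.   7.9] q6 1.09
dpos [-0.1281 -0.0008  0.0004] drot [ 0.0004  0.0003 -0.0016]
tcp tray [[25.3 -0.3]]
```

View pics/w2.png

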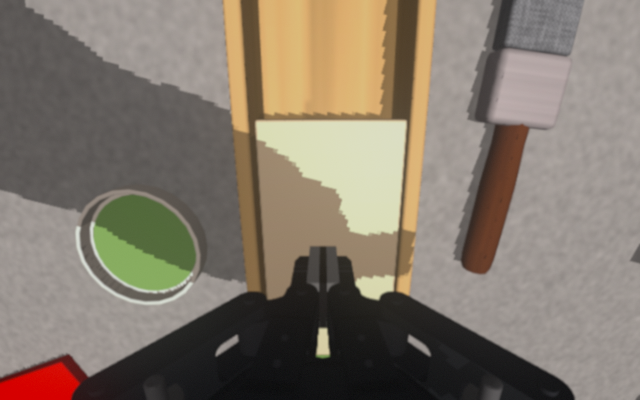

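The tile's front edge is at row 120, columns 257 to 406, and the tip is resting on the tile. I'll work out how far tile 4 has moved.

```bash
python3 - <<'E'
from h import *
z=np.load('w2.npz'); d=dict(z); s=dict(position=z['pos'],ee_rot=z['rot'])
print('front L,R',tray(onz(d,[(259,121),(404,121)],.048,s)))
# automatic: column profile along tile centre at brightness step
hsv=cv2.cvtColor(d['img'],cv2.COLOR_RGB2HSV); print(hsv[112:126,380,:].tolist())
E
```

```text
front L,R [[ 96.5  28.1]
 [ 96.2 -38.5]]
[[17, 122, 192], [17, 121, 177], [17, 117, 161], [17, 115, 149], [17, 115, 142], [17, 110, 139], [17, 104, 135], [17, 83, 151], [19, 70, 190], [24, 54, 214], [30, 37, 220], [32, 32, 222], [33, 33, 222], [32, 31, 221]]
```

Request:
step_arm:
  deltas:
    - {"delta_pos": [0, 0, 0.002], "delta_rot": [0, 0, 0], "claw": 0}
    - {"delta_pos": [0, 0, 0.005], "delta_rot": [0, 0, 0], "claw": 0}
    - {"delta_pos": [0.01, 0, 0.005], "delta_rot": [0, 0, 0], "claw": 0}
    - {"delta_pos": [0.025, 0, 0.005], "delta_rot": [0, 0, 0], "claw": 0}
    - {"delta_pos": [0.04, 0, 0.005], "delta_rot": [0, 0, 0], "claw": 0}

```text
time: 5.7
position: [0.508, -0.0371, 0.065]
ee_rot: [[-0.252, 0.968, 0.004], [0.968, 0.252, -0.003], [-0.004, 0.003, -1.0]]
force: [0.7, -6.0, 15.5]
gripper_width: -0.001
grip_force: 7.6
```

```bash
cat >> h.py <<'E'
def front(name,v,z=.048):
    "wrist picture; tray x of the tile's front edge, found as the wood-to-glaze step along tray lines at sideways v mm"
    d,s=look(name); R,t=ext(d,s); sat=cv2.cvtColor(d['img'],cv2.COLOR_RGB2HSV)[...,1].astype(float); V=np.array([-U[1],U[0],0])
    x=np.arange(.06,.23,.0005)
    for y in v:
        P=C0+[0,0,z]+x[:,None]*U+V*y/1000
        uv=cv2.projectPoints(P,cv2.Rodrigues(R.T)[0],-R.T@t,K(d),d['dist_coeffs'])[0][:,0]
        f=cv2.remap(sat.astype(np.float32),uv[:,:1].astype(np.float32),uv[:,1:].astype(np.float32),1).ravel()
        i=np.where((uv[:,1]>2)&(uv[:,1]<397))[0]; j=i[np.argmax(np.convolve(f[i],[1]*4+[-1]*4,'same')[4:-4])+4]
        print('front at',y,':',round(x[j]*1000,1))
E
python3 -c "
from h import *
front('w3',(15,-20,-28))"
```

```text
t 5.75 pos [ 0.508  -0.0368  0.065 ] F [-0.1 -4.6 15.8] q6 1.1
dpos [-0.1623 -0.0059  0.0007] drot [ 0.001   0.0011 -0.0018]
tcp tray [[32.1 -1.3]]
front at 15 : 104.0
front at -20 : 104.0
front at -28 : 103.5
```

Request:
step_arm:
  deltas:
    - {"delta_pos": [0.015, 0, 0], "delta_rot": [0, 0, 0], "claw": 0}
    - {"delta_pos": [0.03, 0, 0], "delta_rot": [0, 0, 0], "claw": 0}
    - {"delta_pos": [0.045, 0, 0], "delta_rot": [0, 0, 0], "claw": 0}
    - {"delta_pos": [0.06, 0, 0], "delta_rot": [0, 0, 0], "claw": 0}
    - {"delta_pos": [0.072, 0, 0], "delta_rot": [0, 0, 0], "claw": 0}

```text
time: 6.38
position: [0.5045, -0.0231, 0.065]
ee_rot: [[-0.252, 0.968, 0.004], [0.968, 0.252, -0.003], [-0.004, 0.003, -1.0]]
force: [1.1, -6.2, 14.9]
gripper_width: 0.0
grip_force: 7.6
```

```bash
python3 -c "
from h import *
front('w4',(15,-20,-28))"
```

```text
t 6.42 pos [ 0.5044 -0.0228  0.065 ] F [ 1.8 -5.1 16.4] q6 1.13
dpos [-0.2344 -0.0063  0.0007] drot [ 0.0011  0.0011 -0.0018]
tcp tray [[46.6 -1.6]]
front at 15 : 118.5
front at -20 : 118.0
front at -28 : 118.0
```

Request:
step_arm:
  deltas:
    - {"delta_pos": [0, 0, -0.02], "delta_rot": [0, 0, 0], "claw": 0}
    - {"delta_pos": [0, 0, -0.1], "delta_rot": [0, 0, 0], "claw": 0}
    - {"delta_pos": [-0.18, 0, -0.25], "delta_rot": [0, 0, 0], "claw": 0}
    - {"delta_pos": [-0.38, 0, -0.4], "delta_rot": [0, 0, 0], "claw": 0}
    - {"delta_pos": [-0.575, 0, -0.5], "delta_rot": [0, 0, 0], "claw": 0}

```text
time: 7.05
position: [0.5314, -0.1339, 0.1645]
ee_rot: [[-0.253, 0.968, -0.0], [0.968, 0.253, 0.001], [0.001, 0.0, -1.0]]
force: [0.3, 0.1, -0.4]
gripper_width: 0.001
grip_force: 0.0
```

```bash
python3 -c "
from h import *
front('w5',(15,-20,-28))"
```

```text
t 7.1 pos [ 0.5339 -0.1386  0.1668] F [ 1.9 -5.   2.6] q6 0.93
dpos [ 0.3652 -0.0057  0.5073] drot [ 0.0011  0.0013 -0.0022]
tcp tray [[-67.4   0.9]]
front at 15 : 62.5
front at -20 : 72.5
front at -28 : 71.5
```

View pics/w5.png

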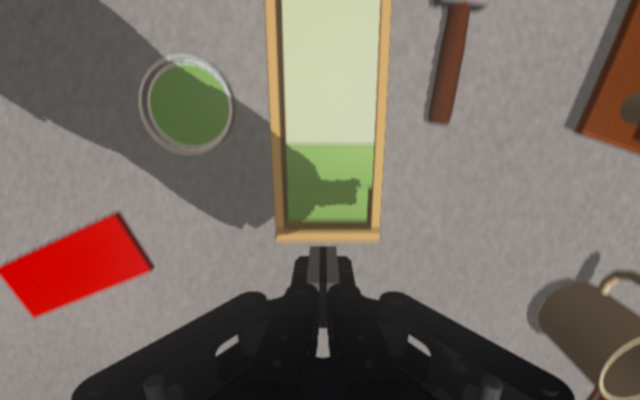

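The wrist view shows green from row 143 to row 222 (tile 4's band, then tile 3's) and a dark gap up to the wall at row 231.

```bash
cat >> h.py <<'E'
def prof(name,y,z,x0,x1):
    zz=np.load(name+'.npz'); d=dict(zz); s=dict(position=zz['pos'],ee_rot=zz['rot']); R,t=ext(d,s); V=np.array([-U[1],U[0],0])
    x=np.arange(x0,x1,1.)/1000; P=C0+[0,0,z]+x[:,None]*U+V*y/1000
    uv=cv2.projectPoints(P,cv2.Rodrigues(R.T)[0],-R.T@t,K(d),d['dist_coeffs'])[0][:,0].astype(np.float32)
    g=lambda a:cv2.remap(a.astype(np.float32),uv[:,:1],uv[:,1:],1).ravel()
    return x*1000,g(d['img'][...,1]),g(cv2.cvtColor(d['img'],cv2.COLOR_RGB2HSV)[...,1]),g(d['depth'])
E
python3 - <<'E'
from h import *
for z in (.048,.038):
  x,G,S,D=prof('w5',-28,z,-95,-8)
  print(z,'x:G/S',' '.join(f'{int(a)}:{int(g)}/{int(q)}' for a,g,q in list(zip(x,G,S))))
E
```

```text
0.048 x:G/S -95:161/115 -94:150/116 -93:137/116 -92:121/117 -91:101/118 -90:82/115 -89:72/108 -88:70/107 -87:70/104 -86:73/105 -85:87/98 -84:107/101 -83:124/104 -82:140/106 -81:155/108 -80:166/108 -79:172/108 -78:173/108 -77:173/108 -76:173/108 -75:174/108 -74:174/108 -73:175/107 -72:175/107 -71:175/107 -70:177/107 -69:174/106 -68:171/106 -67:166/107 -66:162/106 -65:160/106 -64:160/106 -63:163/104 -62:167/105 -61:173/105 -60:172/104 -59:167/104 -58:161/104 -57:153/104 -56:150/103 -55:153/103 -54:150/104 -53:140/105 -52:124/104 -51:112/102 -50:109/103 -49:111/102 -48:120/102 -47:143/103 -46:168/104 -45:180/104 -44:182/104 -43:182/104 -42:183/103 -41:183/103 -40:184/102 -39:184/101 -38:185/101 -37:185/101 -36:185/101 -35:186/102 -34:187/101 -33:187/101 -32:187/100 -31:188/100 -30:188/100 -29:188/100 -28:189/100 -27:189/100 -26:190/99 -25:190/99 -24:190/99 -23:191/99 -22:189/99 -21:185/96 -20:185/85 -19:188/69 -18:194/57 -17:198/45 -16:204/36 -15:210/33 -14:211/33 -13:212/34 -12:211/34 -11:211/34 -10:212/34 -9:212/34
0.038 x:G/S -95:98/118 -94:82/112 -93:72/109 -92:70/107 -91:70/103 -90
[... 253 characters left out ...]
/106 -68:126/105 -67:126/104 -66:131/104 -65:139/105 -64:144/104 -63:142/105 -62:137/103 -61:130/104 -60:124/103 -59:121/103 -58:128/103 -57:131/103 -56:131/103 -55:124/103 -54:115/102 -53:109/102 -52:108/102 -51:108/104 -50:116/102 -49:139/103 -48:163/103 -47:177/103 -46:181/103 -45:182/103 -44:183/104 -43:183/102 -42:184/102 -41:184/102 -40:185/103 -39:185/102 -38:186/101 -37:186/101 -36:187/101 -35:187/101 -34:187/100 -33:187/99 -32:188/100 -31:189/100 -30:189/99 -29:189/98 -28:190/99 -27:190/99 -26:191/99 -25:191/98 -24:191/98 -23:189/98 -22:186/95 -21:186/82 -20:190/68 -19:194/56 -18:199/45 -17:205/37 -16:210/34 -15:211/34 -14:211/34 -13:211/34 -12:211/34 -11:212/34 -10:212/34 -9:211/34
```

Request:
step_arm:
  deltas:
    - {"delta_pos": [-0.007, 0.015, 0.12], "delta_rot": [0, 0, 0], "claw": 0}
    - {"delta_pos": [-0.007, 0.015, 0.25], "delta_rot": [0, 0, 0], "claw": 0}
    - {"delta_pos": [-0.007, 0.015, 0.38], "delta_rot": [0, 0, 0], "claw": 0}
    - {"delta_pos": [-0.007, 0.015, 0.47], "delta_rot": [0, 0, 0], "claw": 0}
    - {"delta_pos": [-0.007, 0.015, 0.5], "delta_rot": [0, 0, 0], "claw": 0}

```text
time: 7.72
position: [0.5333, -0.1329, 0.062]
ee_rot: [[-0.252, 0.968, -0.003], [0.968, 0.252, 0.002], [0.002, -0.002, -1.0]]
force: [-0.3, 0.8, 0.7]
gripper_width: 0.001
grip_force: 0.0
```

Request:
step_arm:
  deltas:
    - {"delta_pos": [0, 0, 0.006], "delta_rot": [0, 0, 0], "claw": 0}
    - {"delta_pos": [0, 0, 0.012], "delta_rot": [0, 0, 0], "claw": 0}
    - {"delta_pos": [0, 0, 0.018], "delta_rot": [0, 0, 0], "claw": 0}
    - {"delta_pos": [0, 0, 0.024], "delta_rot": [0, 0, 0], "claw": 0}

```text
time: 8.22
position: [0.5349, -0.134, 0.059]
ee_rot: [[-0.252, 0.968, 0.001], [0.968, 0.252, -0.0], [-0.0, 0.001, -1.0]]
force: [-0.0, 0.5, -1.0]
gripper_width: 0.003
grip_force: 0.0
```

```bash
python3 -c "
from h import *
front('w6',(15,-20,-28))"
```

```text
t 8.28 pos [ 0.5348 -0.1339  0.0588] F [-0.2 -0.7  0.2] q6 0.94
dpos [ 0.3415 -0.0131 -0.0312] drot [ 0.0001  0.     -0.0017]
tcp tray [[-68.4  -2.4]]Traceback (most recent call last):
  File "<string>", line 3, in <module>
    front('w6',(15,-20,-28))
    ~~~~~^^^^^^^^^^^^^^^^^^^
  File "h.py", line 41, in front
    i=np.where((uv[:,1]>2)&(uv[:,1]<397))[0]; j=i[np.argmax(np.convolve(f[i],[1]*4+[-1]*4,'same')[4:-4])+4]
                                                            ~~~~~~~~~~~^^^^^^^^^^^^^^^^^^^^^^^^^^
    raise ValueError('v cannot be empty')
ValueError: v cannot be empty
```

Request:
step_arm:
  deltas:
    - {"delta_pos": [0, 0, 0.005], "delta_rot": [0, 0, 0], "claw": 0}
    - {"delta_pos": [0, 0, 0.01], "delta_rot": [0, 0, 0], "claw": 0}
    - {"delta_pos": [0, 0, 0.015], "delta_rot": [0, 0, 0], "claw": 0}

```text
time: 8.65
position: [0.5347, -0.1339, 0.0556]
ee_rot: [[-0.252, 0.968, -0.0], [0.968, 0.252, 0.0], [0.0, -0.0, -1.0]]
force: [-0.3, -0.0, 0.2]
gripper_width: 0.001
grip_force: 0.0
```

Request:
step_arm:
  deltas:
    - {"delta_pos": [0, 0, 0.003], "delta_rot": [0, 0, 0], "claw": 0}
    - {"delta_pos": [0, 0, 0.005], "delta_rot": [0, 0, 0], "claw": 0}

```text
time: 8.9
position: [0.5347, -0.1339, 0.0551]
ee_rot: [[-0.252, 0.968, 0.0], [0.968, 0.252, -0.0], [-0.0, 0.0, -1.0]]
force: [-2.2, 1.0, 8.8]
gripper_width: -0.002
grip_force: 4.7
```

Request:
step_arm:
  deltas:
    - {"delta_pos": [0, 0, 0.003], "delta_rot": [0, 0, 0], "claw": 0}
    - {"delta_pos": [0.005, 0, 0.004], "delta_rot": [0, 0, 0], "claw": 0}
    - {"delta_pos": [0.015, 0, 0.005], "delta_rot": [0, 0, 0], "claw": 0}
    - {"delta_pos": [0.03, 0, 0.006], "delta_rot": [0, 0, 0], "claw": 0}
    - {"delta_pos": [0.045, 0, 0.006], "delta_rot": [0, 0, 0], "claw": 0}

```text
time: 9.52
position: [0.5344, -0.127, 0.055]
ee_rot: [[-0.251, 0.968, 0.004], [0.968, 0.251, -0.004], [-0.005, 0.003, -1.0]]
force: [0.5, -6.0, 10.1]
gripper_width: 0.003
grip_force: 4.9
```

Request:
step_arm:
  deltas:
    - {"delta_pos": [0.015, 0, 0], "delta_rot": [0, 0, 0], "claw": 0}
    - {"delta_pos": [0.03, 0, 0], "delta_rot": [0, 0, 0], "claw": 0}
    - {"delta_pos": [0.045, 0, 0], "delta_rot": [0, 0, 0], "claw": 0}
    - {"delta_pos": [0.06, 0, 0], "delta_rot": [0, 0, 0], "claw": 0}
    - {"delta_pos": [0.075, 0, 0], "delta_rot": [0, 0, 0], "claw": 0}

```text
time: 10.15
position: [0.5307, -0.1124, 0.0551]
ee_rot: [[-0.251, 0.968, 0.004], [0.968, 0.251, -0.004], [-0.005, 0.003, -1.0]]
force: [1.1, -5.5, 10.2]
gripper_width: -0.001
grip_force: 5.0
```

```bash
python3 -c "
from h import *
look('w7')
d=bot.get_image('top'); save(d,'t7.png'); np.savez('t7.npz',**d)"
```

```text
t 10.2 pos [ 0.5306 -0.112   0.0551] F [ 0.4 -4.5 10.1] q6 0.97
dpos [ 0.2301 -0.0206 -0.0507] drot [ 0.001   0.0013 -0.0018]
tcp tray [[-46.5  -3.9]]
```

View pics/w7.png

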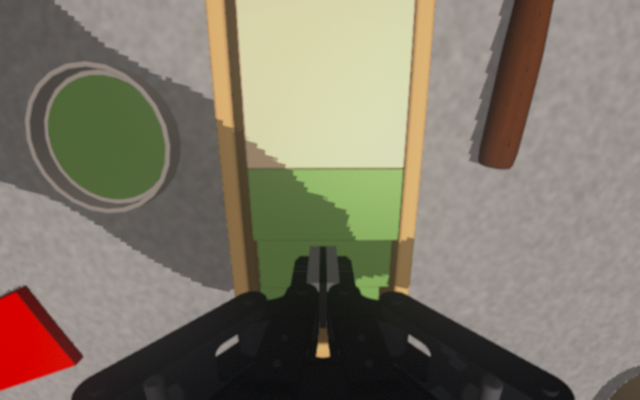

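The picture shows tile 4's band boundary at row 168 and its rear edge at row 240, with the finger on tile 3's band just behind it.

```bash
cat >> h.py <<'E'
def rows(name,uv,z):
    q=np.load(name+'.npz'); print(name,tray(onz(dict(q),uv,z,dict(position=q['pos'],ee_rot=q['rot']))).tolist())
E
python3 -c "
from h import *
rows('w7',[(260,168),(395,168),(262,240),(390,240)],.048)"
```

```text
w7 [[4.8999999999999995, 23.3], [4.5, -36.900000000000006], [-30.200000000000003, 24.8], [-30.700000000000003, -36.8]]
```

Request:
step_arm:
  deltas:
    - {"delta_pos": [0.015, 0, 0], "delta_rot": [0, 0, 0], "claw": 0}
    - {"delta_pos": [0.03, 0, 0], "delta_rot": [0, 0, 0], "claw": 0}
    - {"delta_pos": [0.045, 0, 0], "delta_rot": [0, 0, 0], "claw": 0}
    - {"delta_pos": [0.056, 0, 0], "delta_rot": [0, 0, 0], "claw": 0}
    - {"delta_pos": [0.056, 0, 0], "delta_rot": [0, 0, 0], "claw": 0}

```text
time: 10.88
position: [0.5279, -0.1013, 0.0551]
ee_rot: [[-0.252, 0.968, 0.004], [0.968, 0.252, -0.003], [-0.004, 0.003, -1.0]]
force: [1.3, -4.2, 10.6]
gripper_width: 0.002
grip_force: 5.4
```

Request:
step_arm:
  deltas:
    - {"delta_pos": [0, 0, -0.02], "delta_rot": [0, 0, 0], "claw": 0}
    - {"delta_pos": [0, 0, -0.1], "delta_rot": [0, 0, 0], "claw": 0}
    - {"delta_pos": [-0.05, 0, -0.25], "delta_rot": [0, 0, 0], "claw": 0}
    - {"delta_pos": [-0.12, 0, -0.4], "delta_rot": [0, 0, 0], "claw": 0}
    - {"delta_pos": [-0.17, 0, -0.5], "delta_rot": [0, 0, 0], "claw": 0}

```text
time: 11.5
position: [0.5349, -0.1333, 0.1558]
ee_rot: [[-0.252, 0.968, 0.002], [0.968, 0.252, -0.001], [-0.001, 0.001, -1.0]]
force: [0.6, -0.1, 0.2]
gripper_width: -0.001
grip_force: 0.0
```

```bash
python3 -c "
from h import *
look('w8')"
```

```text
t 11.55 pos [ 0.5363 -0.1346  0.1579] F [ 1.5 -1.6  2.5] q6 0.94
dpos [ 0.3483 -0.0216  0.4635] drot [ 0.0013  0.0011 -0.0018]
tcp tray [[-67.7  -2.6]]
```

View pics/w8.png

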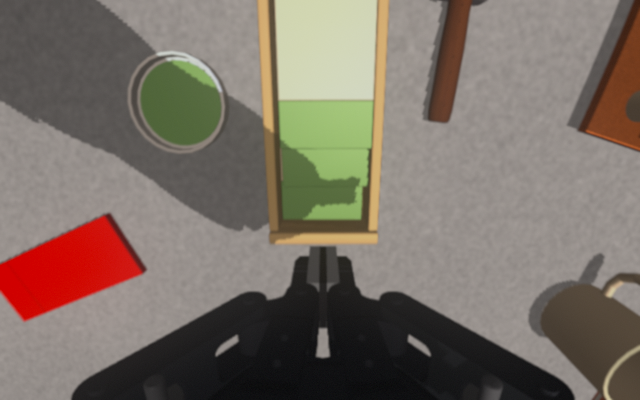

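The picture shows tile 4's boundary at row 100, tile 4's rear at row 148, tile 3's rear at row 187, tile 2's rear at row 220 and the wall near row 233.

```bash
python3 -c "
from h import *
rows('w8',[(290,100),(365,100),(290,148),(365,148)],.048)
rows('w8',[(290,187),(360,187)],.038)
rows('w8',[(290,220),(360,220)],.028)
rows('w8',[(290,234),(360,234)],.052)
x,G,S,D=prof('w8',-28,.028,-100,-40); print(' '.join(f'{int(a)}:{int(g)}' for a,g in zip(x,G)))"
```

```text
w8 [[14.6, 20.6], [14.3, -34.6], [-20.6, 21.8], [-20.8, -35.8]]
w8 [[-54.0, 24.0], [-54.300000000000004, -34.1]]
w8 [[-87.1, 26.3], [-87.5, -36.4]]
w8 [[-90.30000000000001, 24.0], [-90.6, -33.7]]
-100:129 -99:100 -98:79 -97:71 -96:70 -95:69 -94:70 -93:69 -92:69 -91:69 -90:68 -89:69 -88:79 -87:108 -86:140 -85:163 -84:172 -83:174 -82:174 -81:175 -80:175 -79:176 -78:176 -77:176 -76:177 -75:177 -74:176 -73:171 -72:156 -71:131 -70:113 -69:107 -68:107 -67:108 -66:108 -65:108 -64:109 -63:109 -62:108 -61:108 -60:109 -59:109 -58:109 -57:107 -56:105 -55:106 -54:107 -53:108 -52:108 -51:109 -50:109 -49:112 -48:130 -47:157 -46:177 -45:184 -44:185 -43:185 -42:186 -41:186
```

Request:
step_arm:
  deltas:
    - {"delta_pos": [-0.007, 0, 0.12], "delta_rot": [0, 0, 0], "claw": 0}
    - {"delta_pos": [-0.007, 0, 0.25], "delta_rot": [0, 0, 0], "claw": 0}
    - {"delta_pos": [-0.007, 0, 0.38], "delta_rot": [0, 0, 0], "claw": 0}
    - {"delta_pos": [-0.007, 0, 0.45], "delta_rot": [0, 0, 0], "claw": 0}
    - {"delta_pos": [-0.007, 0, 0.47], "delta_rot": [0, 0, 0], "claw": 0}

```text
time: 12.18
position: [0.5343, -0.1338, 0.0591]
ee_rot: [[-0.252, 0.968, -0.001], [0.968, 0.252, 0.0], [0.001, -0.001, -1.0]]
force: [0.7, -0.5, -1.1]
gripper_width: -0.002
grip_force: 0.0
```

Request:
step_arm:
  deltas:
    - {"delta_pos": [0, 0, 0.01], "delta_rot": [0, 0, 0], "claw": 0}
    - {"delta_pos": [0, 0, 0.02], "delta_rot": [0, 0, 0], "claw": 0}
    - {"delta_pos": [0, 0, 0.03], "delta_rot": [0, 0, 0], "claw": 0}
    - {"delta_pos": [0, 0, 0.037], "delta_rot": [0, 0, 0], "claw": 0}

```text
time: 12.68
position: [0.5349, -0.1342, 0.0522]
ee_rot: [[-0.252, 0.968, 0.0], [0.968, 0.252, -0.0], [-0.0, 0.0, -1.0]]
force: [1.0, 0.3, -0.1]
gripper_width: -0.001
grip_force: 0.0
```

Request:
step_arm:
  deltas:
    - {"delta_pos": [0, 0, 0.006], "delta_rot": [0, 0, 0], "claw": 0}
    - {"delta_pos": [0, 0, 0.012], "delta_rot": [0, 0, 0], "claw": 0}
    - {"delta_pos": [0, 0, 0.018], "delta_rot": [0, 0, 0], "claw": 0}
    - {"delta_pos": [0, 0, 0.024], "delta_rot": [0, 0, 0], "claw": 0}
    - {"delta_pos": [0, 0, 0.029], "delta_rot": [0, 0, 0], "claw": 0}

```text
time: 13.3
position: [0.5347, -0.1341, 0.0462]
ee_rot: [[-0.252, 0.968, -0.0], [0.968, 0.252, -0.0], [0.0, -0.0, -1.0]]
force: [0.1, -0.3, 0.1]
gripper_width: -0.0
grip_force: 0.0
```

Request:
step_arm:
  deltas:
    - {"delta_pos": [0, 0, 0.003], "delta_rot": [0, 0, 0], "claw": 0}
    - {"delta_pos": [0, 0, 0.006], "delta_rot": [0, 0, 0], "claw": 0}

```text
time: 13.55
position: [0.5348, -0.1341, 0.0451]
ee_rot: [[-0.252, 0.968, 0.0], [0.968, 0.252, 0.0], [0.0, 0.0, -1.0]]
force: [-0.3, 0.3, 5.0]
gripper_width: -0.002
grip_force: 2.7
```

Request:
step_arm:
  deltas:
    - {"delta_pos": [0, 0, 0.004], "delta_rot": [0, 0, 0], "claw": 0}
    - {"delta_pos": [0.003, 0, 0.008], "delta_rot": [0, 0, 0], "claw": 0}
    - {"delta_pos": [0.015, 0, 0.01], "delta_rot": [0, 0, 0], "claw": 0}
    - {"delta_pos": [0.03, 0, 0.01], "delta_rot": [0, 0, 0], "claw": 0}
    - {"delta_pos": [0.045, 0, 0.01], "delta_rot": [0, 0, 0], "claw": 0}

```text
time: 14.18
position: [0.5349, -0.1277, 0.045]
ee_rot: [[-0.251, 0.968, 0.005], [0.968, 0.251, -0.005], [-0.006, 0.003, -1.0]]
force: [0.9, -7.7, 11.7]
gripper_width: 0.002
grip_force: 6.8
```

Request:
step_arm:
  deltas:
    - {"delta_pos": [0.015, 0, 0], "delta_rot": [0, 0, 0], "claw": 0}
    - {"delta_pos": [0.03, 0, 0], "delta_rot": [0, 0, 0], "claw": 0}
    - {"delta_pos": [0.045, 0, 0], "delta_rot": [0, 0, 0], "claw": 0}
    - {"delta_pos": [0.06, 0, 0], "delta_rot": [0, 0, 0], "claw": 0}
    - {"delta_pos": [0.075, 0, 0], "delta_rot": [0, 0, 0], "claw": 0}

```text
time: 14.8
position: [0.5313, -0.1131, 0.045]
ee_rot: [[-0.251, 0.968, 0.005], [0.968, 0.251, -0.005], [-0.006, 0.004, -1.0]]
force: [1.6, -7.1, 12.4]
gripper_width: 0.001
grip_force: 6.3
```

```bash
python3 - <<'E'
from h import *
look('w9')
x,G,S,D=prof('w9',-25,.048,-20,80); print('S',' '.join(f'{int(a)}:{int(g)}' for a,g in zip(x,S) if g))
E
```

```text
t 14.85 pos [ 0.5312 -0.1128  0.0451] F [ 1.  -5.8 11.7] q6 0.97
dpos [ 0.234  -0.0224 -0.101 ] drot [ 0.0012  0.0017 -0.0019]
tcp tray [[-47.3  -4.3]]
S -20:110 -19:110 -18:110 -17:111 -16:109 -15:108 -14:109 -13:109 -12:109 -11:109 -10:107 -9:108 -8:107 -7:108 -6:107 -5:106 -4:109 -3:109 -2:109 -1:108 0:110 1:109 2:107 3:108 4:108 5:108 6:107 7:107 8:108 9:105 10:106 11:107 12:106 13:104 14:105 15:104 16:105 17:104 18:103 19:103 20:103 21:103 22:102 23:102 24:103 25:102 26:101 27:100 28:100 29:100 30:101 31:78 32:41 33:35 34:35 35:35 36:35 37:36 38:35 39:35 40:37 41:36 42:36 43:36 44:37 45:36 46:37 47:37 48:37 49:37 50:38 51:38 52:38 53:39 54:39 55:39 56:40 57:40 58:40 59:40 60:40 61:40 62:40 63:40 64:41 65:41 66:41 67:19
```

Request:
step_arm:
  deltas:
    - {"delta_pos": [0.015, 0, 0], "delta_rot": [0, 0, 0], "claw": 0}
    - {"delta_pos": [0.03, 0, 0], "delta_rot": [0, 0, 0], "claw": 0}
    - {"delta_pos": [0.045, 0, 0], "delta_rot": [0, 0, 0], "claw": 0}
    - {"delta_pos": [0.06, 0, 0], "delta_rot": [0, 0, 0], "claw": 0}
    - {"delta_pos": [0.075, 0, 0], "delta_rot": [0, 0, 0], "claw": 0}

```text
time: 15.48
position: [0.5275, -0.0986, 0.045]
ee_rot: [[-0.251, 0.968, 0.005], [0.968, 0.251, -0.005], [-0.006, 0.004, -1.0]]
force: [0.2, -7.6, 12.9]
gripper_width: -0.001
grip_force: 7.3
```

```bash
python3 - <<'E'
from h import *
look('w10')
x,G,S,D=prof('w10',-25,.048,-5,70); print('S',' '.join(f'{int(a)}:{int(g)}' for a,g in zip(x,S) if g and a>30))
E
```

```text
t 15.53 pos [ 0.5274 -0.0983  0.045 ] F [ 0.8 -6.5 12.9] q6 1.0
dpos [ 0.1591 -0.0223 -0.1007] drot [ 0.0012  0.0018 -0.0019]
tcp tray [[-32.3  -4.4]]
S 31:105 32:104 33:103 34:103 35:103 36:103 37:103 38:103 39:103 40:102 41:101 42:100 43:100 44:100 45:101 46:71 47:38 48:34 49:34 50:34 51:35 52:35 53:34 54:35 55:35 56:36 57:35 58:35 59:36 60:35 61:35 62:35 63:35 64:37 65:37 66:37 67:38 68:38 69:38
```

View pics/w10.png

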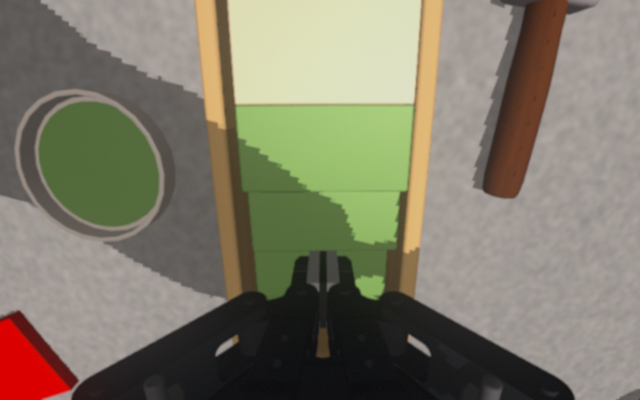

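The picture shows tile 4's boundary at row 104, its rear at row 191 and tile 3's rear at row 250, all even. The set has moved about 32 mm, so I'll add 2.5 mm, lift off and check.

Request:
step_arm:
  deltas:
    - {"delta_pos": [0.006, 0, 0], "delta_rot": [0, 0, 0], "claw": 0}
    - {"delta_pos": [0.012, 0, 0], "delta_rot": [0, 0, 0], "claw": 0}
    - {"delta_pos": [0.012, 0, 0], "delta_rot": [0, 0, 0], "claw": 0}

```text
time: 15.9
position: [0.5269, -0.0962, 0.045]
ee_rot: [[-0.251, 0.968, 0.005], [0.968, 0.251, -0.004], [-0.006, 0.004, -1.0]]
force: [1.4, -7.3, 13.9]
gripper_width: 0.002
grip_force: 6.8
```

Request:
step_arm:
  deltas:
    - {"delta_pos": [0, 0, -0.02], "delta_rot": [0, 0, 0], "claw": 0}
    - {"delta_pos": [0, 0, -0.12], "delta_rot": [0, 0, 0], "claw": 0}
    - {"delta_pos": [-0.05, 0, -0.3], "delta_rot": [0, 0, 0], "claw": 0}
    - {"delta_pos": [-0.12, 0, -0.5], "delta_rot": [0, 0, 0], "claw": 0}
    - {"delta_pos": [-0.18, 0, -0.7], "delta_rot": [0, 0, 0], "claw": 0}

```text
time: 16.52
position: [0.533, -0.1289, 0.1842]
ee_rot: [[-0.252, 0.968, -0.001], [0.968, 0.252, 0.001], [0.001, -0.001, -1.0]]
force: [0.2, -0.2, -0.5]
gripper_width: -0.002
grip_force: 0.0
```

```bash
python3 - <<'E'
from h import *
look('w11')
x,G,S,D=prof('w11',-28,.048,-5,70); print('S',' '.join(f'{int(a)}:{int(g)}' for a,g in zip(x,S) if g and a>30))
E
```

```text
t 16.57 pos [ 0.5358 -0.131   0.1894] F [ 2.1 -2.4  3.9] q6 0.94
dpos [ 0.331  -0.0251  0.6205] drot [ 0.0017  0.0013 -0.0018]
tcp tray [[-63.   -1.8]]
S 31:97 32:97 33:98 34:97 35:96 36:96 37:97 38:97 39:97 40:97 41:95 42:97 43:97 44:96 45:96 46:96 47:95 48:95 49:97 50:87 51:55 52:31 53:26 54:26 55:26 56:26 57:25 58:26 59:26 60:27 61:26 62:27 63:28 64:28 65:28 66:28 67:28 68:28 69:28
```

View pics/w11.png

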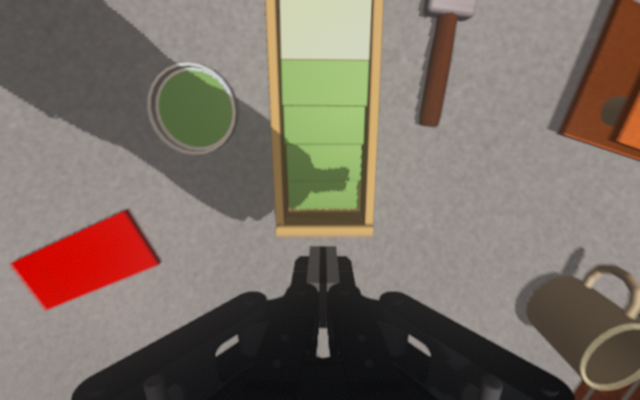

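The picture shows four green bands: boundary at row 59, then rears at rows 105, 144, 180 and 211 (tile 1), with the wall near row 227. I'll let the arm settle and measure from this picture.

```bash
python3 - <<'E'
from h import *
rows('w11',[(290,59),(360,59),(290,105),(360,105)],.048)
rows('w11',[(292,144),(360,144)],.038)
rows('w11',[(292,181),(358,181)],.028)
rows('w11',[(292,211),(355,211)],.018)
rows('w11',[(292,227),(355,227)],.052)
for z in (.028,.018):
  x,G,S,D=prof('w11',-28,z,-105,-30); print(z,' '.join(f'{int(a)}:{int(g)}' for a,g in zip(x,G)))
E
```

```text
w11 [[51.5, 23.400000000000002], [51.2, -32.4], [16.2, 24.6], [15.9, -33.4]]
w11 [[-17.0, 25.0], [-17.3, -35.5]]
w11 [[-53.1, 27.2], [-53.400000000000006, -35.9]]
w11 [[-86.9, 29.3], [-87.2, -34.9]]
w11 [[-90.7, 26.200000000000003], [-91.0, -31.6]]
0.028 -105:177 -104:178 -103:175 -102:168 -101:155 -100:135 -99:111 -98:91 -97:78 -96:72 -95:71 -94:71 -93:70 -92:69 -91:69 -90:70 -89:70 -88:69 -87:69 -86:71 -85:74 -84:84 -83:103 -82:127 -81:149 -80:164 -79:172 -78:175 -77:176 -76:177 -75:178 -74:178 -73:178 -72:179 -71:179 -70:179 -69:180 -68:181 -67:181 -66:182 -65:182 -64:182 -63:182 -62:183 -61:184 -60:185 -59:185 -58:185 -57:185 -56:185 -55:184 -54:180 -53:174 -52:169 -51:166 -50:169 -49:174 -48:179 -47:182 -46:182 -45:180 -44:177 -43:176 -42:178 -41:183 -40:186 -39:187 -38:188 -37:187 -36:189 -35:189 -34:189 -33:190 -32:190 -31:191
0.018 -105:154 -104:133 -103:112 -102:92 -101:78 -100:72 -99:70 -98:70 -97:70 -96:69 -95:70 -94:70 -93:70 -92:69 -91:69 -90:70 -89:72 -88:78 -87:92 -86:111 -85:137 -84:156 -83:167 -82:174 -81:176 -80:176 -79:177 -78:177 -77:178 -76:178 -75:179 -74:179 -73:179 -72:180 -71:181 -70:181 -69:182 -68:182 -67:182 -66:182 -65:183 -64:183 -63:184 -62:184 -61:184 -60:184 -59:185 -58:184 -57:181 -56:172 -55:161 -54:150 -53:146 -52:153 -51:163 -50:170 -49:172 -48:169 -47:164 -46:158 -45:154 -44:161 -43:173 -42:183 -41:187 -40:188 -39:188 -38:188 -37:189 -36:189 -35:190 -34:190 -33:191 -32:191 -31:192
```

The offsets are 33.8, 36.1 and 33.2 mm, sideways and parallel are good, and tile 1 is by the wall. Handing in.

```bash
python3 -c "
from h import *
print(bot.job_done())"
```

```text
the job is handed in; nothing more can be done
None
```

The four tiles are fanned down the tray at measured offsets of about 34, 36 and 33 mm, with tile 1 still by the end wall and the green bands showing; I handed the job in at about 17 s of the 72 s allowed, with the highest press I read at about 16 N, and no verdict came back.

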